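# Make up a casting charge on the bench scale

## Task

Make up the casting charge: slide the metal bars one at a time from the wooden ledge onto the scale pan, without lifting them, until the needle stands inside the thick black band on the dial, then stop. Each bar you use must lie flat and wholly on the pan, the bars you do not need stay wholly on the ledge, the scrap tin stays on the pan, and the things beside the scale are left where they are.

Things in the scene. Friction and masses are not known exactly. Their poses are not given: they have to be found in the camera images.
- scale: Fixed grey bench spring scale: wooden loading ledge nearest the robot, steel pan beyond it, and left of the pan a round white dial on a post, 112 mm across, facing the robot, leaning back 40 degrees (centre x 125, y 150, z 110 mm; top z 155). Origin: on the desk top under the narrow gap between ledge and pan, midway across; x points from ledge to pan, y left, z up.
- ledge_end (a point): Middle of the near edge of the ledge's top. Ledge: scale x -110 to -2 mm, y +-88 mm, top at z 36 mm, open at the near edge, so a fingertip may come down behind a bar, over or past that edge. Five ribs (3 mm high, 4 mm wide) along x at y 0, +-42, +-84 mm make four lanes, centred at y +63, +21, -21, -63 mm.
- pan_mid (a point): Centre of the pan's floor. Pan: scale x 2 to 141 mm, y +-88 mm, floor at z 34.5 mm when empty; no rim on the ledge side, 10 mm high rims on the other three. It sinks 7 mm per kg of load (10 mm at most), straight down.
- needle (a joint): Dark needle's angle in rad, growing clockwise: 0 with an empty pan (150 degrees anticlockwise from the dial's top), 5 rad per kg; a bar adds about 0.7. The thick black arc runs from 1.90 to 2.75 rad (41 degrees left of the top to 8 degrees right), between two long lines; it is wider than one bar's step. The needle rests half a second after the load stops changing.
- scrap_tin: Closed round grey tin of scrap, 54 mm across, 19 mm high, standing on the far half of the pan, about 109 mm along x in the scale's frame; its unknown weight (0.06 to 0.28 kg) is part of the charge. Origin: centre of its underside.
- weight: Bystander: small turned brass weight, 28 mm across, 31 mm high, on the desk left of the dial. Origin: centre of its underside.
- offcut: Bystander: softwood block 50 x 58 x 26 mm on the desk, left of the dial and beyond. Origin: centre of its underside.
- cutters: Bystander: side cutters, 54 x 135 x 12 mm, lying on the desk to the right of the pan. Origin: centre of their underside.
- bar_1: Cast grey metal bar, 64 mm long (its x axis, along the lane), 22 mm wide, 18 mm high, flat ends (upright up to 13 mm), about 0.14 kg, slides easily; it starts in the left-most lane of the ledge. Origin: centre of its underside.
- bar_2: Cast grey metal bar, 64 mm long (its x axis, along the lane), 22 mm wide, 18 mm high, flat ends (upright up to 13 mm), about 0.14 kg, slides easily; it starts in the second from the left lane of the ledge. Origin: centre of its underside.
- bar_3: Cast grey metal bar, 64 mm long (its x axis, along the lane), 22 mm wide, 18 mm high, flat ends (upright up to 13 mm), about 0.14 kg, slides easily; it starts in the third from the left lane of the ledge. Origin: centre of its underside.
- bar_4: Cast grey metal bar, 64 mm long (its x axis, along the lane), 22 mm wide, 18 mm high, flat ends (upright up to 13 mm), about 0.14 kg, slides easily; it starts in the right-most lane of the ledge. Origin: centre of its underside.
There are look-alikes about, which are no part of the job. What is shaped like the bar_3 but blue is not meant.

How it is judged:
By the outcome, as a careful person would: the job done as asked, in the order asked, and still so for the second after the job is handed in, with the robot touching nothing.
It also fails if it takes over 61 s, if anything falls off the work surface, if the arm or the gripper's body presses on something with over 40 N, if the wrist force passes 120 N, or if a joint passes its speed limit or range.

## Robot

A 6-joint arm with a two-finger parallel gripper is mounted at the origin on a cart in front of the work surface, level with it; the furniture and walls round the work are solid. World frame = base frame: x ahead of the robot, y to its left, z up, the work surface at z = 0. Lengths are in mm, angles in rad, forces in N, time in s.
With the tool pointing down it reaches from about 350 to 975 mm from the base axis. Payload 7.1 kg.
Tool frame: the origin (TCP) lies at the centre of the arm's flange, where the gripper is bolted on; the fingertips stand 182 mm ahead of it and the grasp point (between the pads) lies 163 mm ahead of it; x points along the fingers, y is the direction in which the jaws open and shut, and the axes are right-handed (so a half turn about x gives the same grasp; the last joint's range is limited). The gripper opens to 88 mm and grips with 3 to 60 N. Pads are 20 mm wide; open, the fingers measure 115 mm over their backs; the gripper's body (75 mm by 178 mm) begins 61 mm behind the grasp point.
Start: joints at [1.255, 0.423, 1.63, -0, 1.089, -0.019], TCP at [182.757, 597.667, 404.675] pointing down, gripper open.
Joint ranges: [-3, 3], [-0.9, 2.11], [0.09, 2.58], [-1.31, 4.45], [0.11, 2.69], [-2.54, 2.54]. Speed limits (rad/s): [2.39, 2.39, 3.01, 3.14, 3.14, 3.14].

## Interface

Orientations are given as a rotation vector (axis times angle).
In Python, from workcell import readout, viewer, workorder, models gives the robot as it stands. The module is installed in compiled form; this text tells all that it offers.
- The arm moves only by the tool apply_moves, never from a script. Its argument "commands" is a list that holds one entry, the list of rows, each a list of 4 numbers: the shift along the world's x, y, z in m, then the turn about the world's z in rad. A call has 1 to 8 rows; each row is the pose to reach, as a shift and turn from the pose commanded when the call began; what a row does not reach only later rows make up. A row lasts 1/8 s, in which the tool goes at most 62.5 mm and 10.7 degrees, less where a joint would pass 70% of its speed; a pose out of reach is approached as far as the arm can. A call with a gripper value outside its range is refused whole. "gripper" is the finger opening in m, from 0 to 0.0878, set as the call begins (left out, the last holds). The fingers move at their own pace and stop on an object; the grip force is fixed at half the most. Time passes only in rows, so rows that repeat a pose let the fingers close. It gives the time, the measured TCP pose, the force and the opening at its end, in the units of the state.
- readout.get_obs(): the state, without advancing time (a new reading comes with each control period).
- viewer.get_image(name): name is "side" or "top"; returns a dict with "color" (384x512x3 uint8, red, green, blue), "vertical_fov" (degrees; the focal length in pixels is half the picture's height over the tangent of half this angle, whatever the lens; pixels are square), "cx", "cy" (the principal point, pixels), "rvec" (rotation vector, rad) and "tvec" (3), from world to camera coordinates, as OpenCV has them. Camera axes: x right, y down, z forward; pixel columns grow to the right and rows downward; lengths in mm; the calibration is good to about 2 mm. A picture is of the moment at which its call begins. There is no depth.
- workorder.close_job(): hands the job in, once; it reports no verdict.
Trained networks look in the newest picture that a camera, given by its name, has taken for a name from the list of things; names that differ only in an ending like _2 or _b are one class to them, and where a whole thing is asked for, a point or a joint stands for the part that bears it (a point fixed in the world has none). Each returns a list of dicts, best first, with "conf" (0 to 1); they miss things now and then, are a little off and sometimes report something else, mostly with a low value. They report only what shows in the picture. A call takes as long as a camera call. They do not tell look-alikes from the thing itself.
- models.search_frame(camera, label): "position" ([x, y, z] in mm, in world coordinates, good to about 4 mm: the middle of the surface that is visible of it).
- models.place_of(camera, label): "position" ([x, y, z] in mm, in world coordinates, good to about 4 mm: a listed point, or the origin of a listed thing).
The state is a dict: "t": time; "qpos": joint angles; "qvel": joint speeds; "joint_torque": joint torques, N m; "ee_pos": TCP position; "orientation": TCP orientation; "ft_force": force on the tool from outside, world axes, zero at the start; "moment": the same for the moment, N m; "width": finger opening in mm.
Only numpy, scipy, OpenCV 4.12 (cv2) and the standard library are available. Lean on these libraries where they do the work, as an engineer would, in place of code of your own. Each camera call takes 0.05 s, during which the arm holds its last target.

## Working session

There is one attempt and no reset: what is moved stays moved. The work goes in short steps, Python scripts to look and compute and a tool call to move; the robot and the scene stay as the last step left them, time stands still between calls to the robot, and variables do not carry over. Pictures are saved under pics/ and viewed, and the job is handed in when it is done.

Besides the shell and the picture viewer there is one more tool, called after "Request:" by a JSON object that holds its "name" and its "arguments". apply_moves: Moves the arm, as the interface text tells. Its arguments: {"type":"object","properties":{"commands":{"type":"array","items":{"type":"array","items":{"type":"array","items":{"type":"number"}}}},"gripper":{"type":"number"}},"required":["commands"]}

```bash
mkdir -p pics
cat > h.py <<'E'
import numpy as np, cv2
from workcell import readout, viewer, workorder, models
def snap(cam, fn):
    im=viewer.get_image(cam); cv2.imwrite('pics/'+fn, im['color'][:,:,::-1]); return im
def cam(im):
    f=192/np.tan(np.radians(im['vertical_fov'])/2)
    K=np.array([[f,0,im['cx']],[0,f,im['cy']],[0,0,1.]])
    R=cv2.Rodrigues(np.array(im['rvec'],float))[0]; t=np.array(im['tvec'],float)
    return K,R,t
def proj(im,P):
    K,R,t=cam(im); c=(R@np.atleast_2d(P).T).T+t; p=(K@c.T).T; return p[:,:2]/p[:,2:]
def ray(im,u,v,z):
    K,R,t=cam(im); d=R.T@np.linalg.inv(K)@np.array([u,v,1.]); o=-R.T@t
    return o+d*(z-o[2])/d[2]
E
python3 - <<'E'
from h import *
for c in ('side','top'):
    im=snap(c,c+'0.png'); print(c,im['vertical_fov'],im['cx'],im['cy'],-cam(im)[1].T@cam(im)[2])
    for l in ('scale','ledge_end','pan_mid','scrap_tin','bar_1','weight','offcut','cutters'):
        print(l,[(np.round(d['position']).tolist(),round(d['conf'],2)) for d in models.place_of(c,l)])
o=readout.get_obs(); print(o)
E
```

```text
side 52.24836227129026 255.4580914893866 189.24425443408484 [432.87581574 599.96505913 438.89416115]
scale [([614.0, -268.0, -2.0], 0.94)]
ledge_end [([510.0, -258.0, 34.0], 0.92)]
pan_mid [([688.0, -268.0, 33.0], 0.64)]
scrap_tin [([726.0, -258.0, 36.0], 0.66)]
bar_1 [([564.0, -198.0, 38.0], 0.85), ([594.0, -70.0, 1.0], 0.77), ([557.0, 33.0, 2.0], 0.56), ([545.0, -322.0, 37.0], 0.55), ([551.0, -286.0, 36.0], 0.46), ([688.0, -270.0, 32.0], 0.19)]
weight [([730.0, -23.0, -2.0], 0.55)]
offcut []
cutters []
top 46.84690583058835 250.31832676340696 191.28757760912544 [ 604.85756949 -168.33363973 1062.15611259]
scale [([612.0, -263.0, -3.0], 0.73)]
ledge_end [([506.0, -263.0, 37.0], 0.97)]
pan_mid [([687.0, -268.0, 33.0], 0.83)]
scrap_tin [([729.0, -261.0, 36.0], 0.78)]
bar_1 [([551.0, -324.0, 37.0], 0.84), ([564.0, -199.0, 34.0], 0.78), ([554.0, -281.0, 36.0], 0.78), ([567.0, -238.0, 38.0], 0.71), ([559.0, 33.0, 1.0], 0.62), ([687.0, -270.0, 31.0], 0.6), ([599.0, -73.0, 0.0], 0.59)]
weight [([799.0, -12.0, 1.0], 0.31)]
offcut [([800.0, -10.0, -0.0], 0.66)]
cutters [([666.0, -408.0, -0.0], 0.83)]
{'t': 0.9, 'qpos': array([ 1.25497405e+00,  4.23062800e-01,  1.62990186e+00, -5.56011029e-06,
        1.08860508e+00, -1.89778820e-02]), 'qvel': array([ 6.19077864e-04,  1.78372776e-05, -1.56934547e-03, -6.69733363e-04,
       -1.73024632e-03, -2.38776939e-04]), 'joint_torque': array([-5.17415210e-04, -5.44564533e+01, -2.74055547e+01,  6.42940239e-02,
        1.69288460e-02, -3.16946273e-05]), 'ee_pos': array([182.77170273, 597.65778665, 404.69757423]), 'orientation': array([ 0.2330012 ,  1.55820188, -0.2329669 ]), 'ft_force': array([ 0.59142504, -0.10295157, -0.47840265]), 'moment': array([ 0.04708093, -0.00903195,  0.05180765]), 'width': 88.12413451162186}
```

View pics/side0.png

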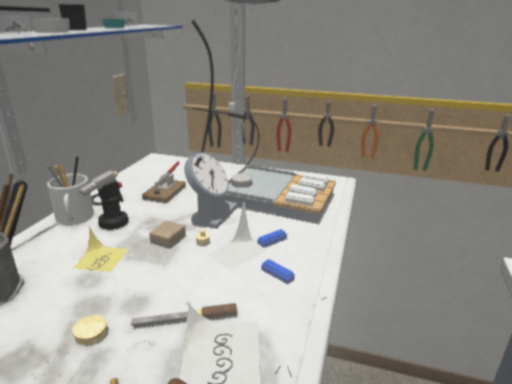

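View pics/top0.png

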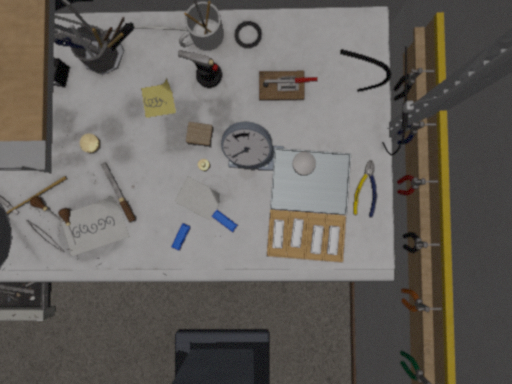

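Run:
```python
import cv2
a=cv2.imread('pics/top0.png')[110:275,210:390]; cv2.imwrite('pics/top0c.png',cv2.resize(a,None,fx=4.4,fy=3.6*4.4/3.6*0.82,interpolation=cv2.INTER_CUBIC) if 0 else cv2.resize(a,None,fx=3.6,fy=3.6,interpolation=cv2.INTER_CUBIC))
a=cv2.imread('pics/side0.png')[140:235,180:345]; cv2.imwrite('pics/side0c.png',cv2.resize(a,None,fx=4.8,fy=4.8,interpolation=cv2.INTER_CUBIC))
```

```text
(no output)
```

View pics/top0c.png

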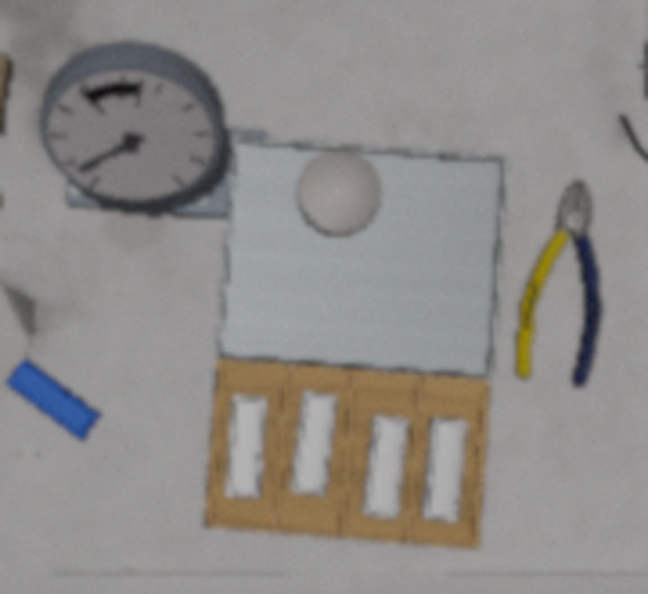

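View pics/side0c.png

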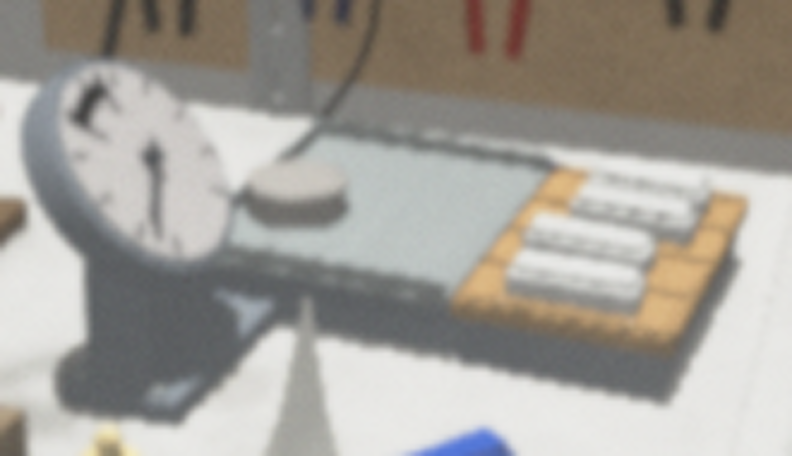

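```bash
cat >> h.py <<'E'
def S2W(p,P):
    x,y,a=p; c,s=np.cos(a),np.sin(a); P=np.atleast_2d(np.array(P,float))
    return np.c_[x+c*P[:,0]-s*P[:,1], y+s*P[:,0]+c*P[:,1], P[:,2]]
def needle(im,p,tip):
    # angle from pixel of tip, dial plane leaning back 40deg
    C=np.array([125,150,110.]); n=np.array([-np.cos(np.radians(40)),0,np.sin(np.radians(40))]); up=np.array([np.sin(np.radians(40)),0,np.cos(np.radians(40))]); right=np.array([0,-1.,0])
    Rz=cv2.Rodrigues(np.array([0,0,p[2]]))[0]; Cw=S2W(p,C)[0]; n,up,right=Rz@n,Rz@up,Rz@right
    K,R,t=cam(im); d=R.T@np.linalg.inv(K)@np.array([*tip,1.]); o=-R.T@t
    X=o+d*((Cw-o)@n)/(d@n)-Cw
    return X@right, X@up, np.degrees(np.arctan2(X@right,X@up))
E
python3 - <<'E'
from h import *
from scipy.optimize import least_squares
im=viewer.get_image('top'); 
P=[[-110,88,36],[-110,-88,36],[-2,88,36],[-2,-88,36],[141,-88,44],[141,88,44]]
px=np.array([[206,526],[480,546],[219,360],[490,378],[502,157],[238,138]])/3.6+[210,110]
# subpixel offset: resize maps (X+.5)/3.6-.5
px+= .5/3.6-.5
f=lambda p:(proj(im,S2W(p,P))-px).ravel()
r=least_squares(f,[612,-265,-.06]); p=r.x; print(p, r.fun.reshape(-1,2).round(2))
np.save('p.npy',p)
for tip in [(80,170),(132,142)]:
    print(needle(im,p,np.array(tip)/3.6+[210,110]-.36))
# bar centres: top at z 54
for c in [(247,446),(315,443),(387,467),(446,469)]:
    X=ray(im,*(np.array(c)/3.6+[210,110]-.36),54); a=p[2]; d=X[:2]-p[:2]
    print(X.round(), (np.cos(a)*d[0]+np.sin(a)*d[1]).round(1),(-np.sin(a)*d[0]+np.cos(a)*d[1]).round(1))
im2=viewer.get_image('side')
for tip in [(157,236),(153,155)]:
    print(needle(im2,p,np.array(tip)/4.8+[180,140]-.4))
E
```

```text
[ 6.16325648e+02 -2.66863258e+02 -7.89465507e-02] [[-0.37  0.46]
 [ 0.45  0.75]
 [-0.69 -0.33]
 [ 0.54  0.18]
 [ 1.62 -0.64]
 [-1.6  -0.47]]
(np.float64(-30.279415672789412), np.float64(-28.169910652899897), np.float64(-132.9330249935441))
(np.float64(1.459672536356116), np.float64(-2.4798654849379798), np.float64(149.51852631440406))
[ 566. -197.   54.] -55.6 65.2
[ 568. -240.   54.] -50.5 22.9
[ 553. -285.   54.] -62.2 -23.0
[ 551. -322.   54.] -60.7 -59.7
(np.float64(-28.812235032191484), np.float64(-28.53826894877197), np.float64(-134.72629741993296))
(np.float64(5.8037069055035975), np.float64(0.9424233829982134), np.float64(80.77664459180342))
```

Run:
```python
from h import *
o=readout.get_obs(); R=cv2.Rodrigues(o['orientation'])[0]; print(R.round(3)); p=np.load('p.npy')
print('t',o['t'],'tool y yaw',np.arctan2(R[1,1],R[0,1]),'want',np.pi/2+p[2], 'or', -np.pi/2+p[2])
for n,b in zip((1,2,3,4),[(-55.6,63),(-50.5,22),(-62.2,-21.5),(-60.7,-61)]):
    back=b[0]-32
    print(n,'center finger behind by 22',S2W(p,[back-22-10,b[1],40]).round(1),'final',S2W(p,[10-10,b[1],40]).round(1))
```

```text
[[ 0.     0.292  0.956]
 [-0.     0.956 -0.292]
 [-1.    -0.     0.   ]]
t 1.0 tool y yaw 1.2739643687021533 want 1.4918497760953426 or -1.6497428774944505
1 center finger behind by 22 [[ 502.1 -194.6   40. ]] final [[ 621.3 -204.1   40. ]]
2 center finger behind by 22 [[ 503.9 -235.9   40. ]] final [[ 618.1 -244.9   40. ]]
3 center finger behind by 22 [[ 488.8 -278.3   40. ]] final [[ 614.6 -288.3   40. ]]
4 center finger behind by 22 [[ 487.2 -317.8   40. ]] final [[ 611.5 -327.7   40. ]]
```

Request:
{"name": "apply_moves", "arguments": {"commands": [[[0.03,-0.045,-0.005,0.03],[0.06,-0.09,-0.01,0.06],[0.09,-0.135,-0.015,0.09],[0.12,-0.18,-0.02,0.12],[0.15,-0.225,-0.025,0.15],[0.18,-0.27,-0.03,0.18],[0.21,-0.315,-0.035,0.2],[0.24,-0.36,-0.04,0.218]]], "gripper": 0}}

```text
t: 2.0
ee_pos: [423.6, 236.2, 364.8]
orientation: [0.062, 1.569, -0.061]
ft_force: [0.8, 0.4, 0.3]
width: 11.4
```

Request:
{"name": "apply_moves", "arguments": {"commands": [[[0.01,-0.055,-0.005,0],[0.02,-0.11,-0.01,0],[0.03,-0.165,-0.015,0],[0.04,-0.22,-0.02,0],[0.045,-0.275,-0.025,0],[0.05,-0.33,-0.03,0],[0.052,-0.385,-0.035,0],[0.054,-0.44,-0.04,0]]]}}

```text
t: 3.0
ee_pos: [476.7, -204.3, 324.7]
orientation: [0.062, 1.569, -0.062]
ft_force: [1.0, 0.9, 0.8]
width: 0.4
```

Request:
{"name": "apply_moves", "arguments": {"commands": [[[0.004,-0.055,-0.01,0],[0.008,-0.105,-0.02,0],[0.008,-0.116,-0.04,0],[0.008,-0.116,-0.07,0],[0.008,-0.116,-0.09,0],[0.008,-0.116,-0.103,0],[0.008,-0.116,-0.103,0]]]}}

```text
t: 3.88
ee_pos: [484.7, -317.7, 220.9]
orientation: [0.062, 1.571, -0.061]
ft_force: [0.4, 1.1, -0.1]
width: 0.7
```

```bash
cat > two.py <<'E'
from h import *; import sys
n=sys.argv[1]; out=[]
for c,(r0,r1,c0,c1) in (('side',(140,235,180,345)),('top',(110,275,210,390))):
    im=snap(c,f'{c}{n}.png'); a=im['color'][r0:r1,c0:c1,::-1]; s=380/(c1-c0); 
    out.append(cv2.resize(a,None,fx=4.8 if c=='side' else 3.6,fy=4.8 if c=='side' else 3.6,interpolation=cv2.INTER_CUBIC)); cv2.imwrite(f'pics/{c}{n}c.png',out[-1])
print(readout.get_obs()['t'],readout.get_obs()['ee_pos'].round(1))
E
python3 two.py 1
```

```text
3.975 [ 485.1 -318.2  222.2]
```

View pics/top1c.png

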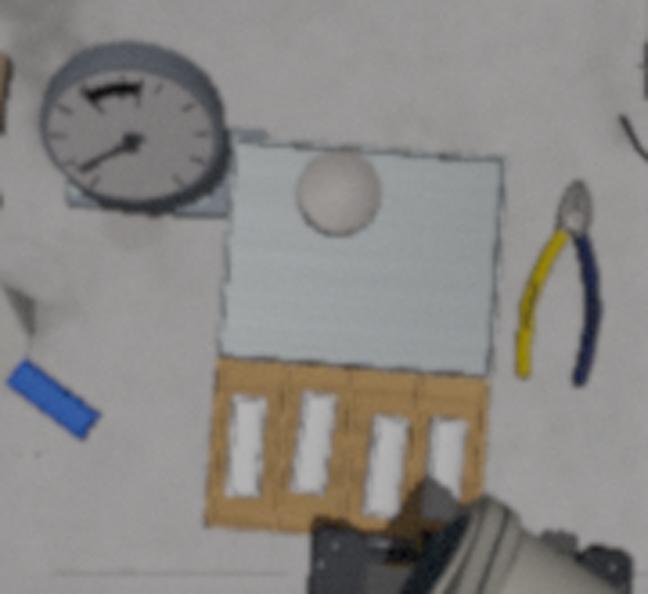

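View pics/side1c.png

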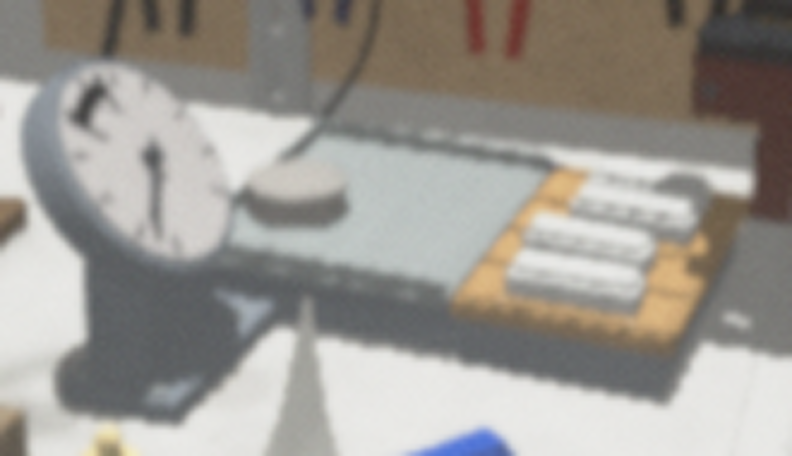

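Run:
```python
from h import *
P=[[485,-318,40],[495,-305,40],[495,-331,40],[495,-318,100],[485,-318,120]]
im=viewer.get_image('top'); print(((proj(im,P)-[210,110]+.36)*3.6).round())
im=viewer.get_image('side'); print(((proj(im,P)-[180,140]+.4)*4.8).round())
p=np.load('p.npy')
```

```text
[[439. 573.]
 [418. 557.]
 [459. 557.]
 [453. 568.]
 [459. 589.]]
[[773. 215.]
 [750. 222.]
 [756. 203.]
 [765. 105.]
 [789.  70.]]
```

Run:
```python
import cv2
a=cv2.imread('pics/side1.png')[100:260,270:470]; cv2.imwrite('pics/s1d.png',cv2.resize(a,None,fx=3.7,fy=3.7,interpolation=cv2.INTER_CUBIC))
```

```text
(no output)
```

View pics/s1d.png

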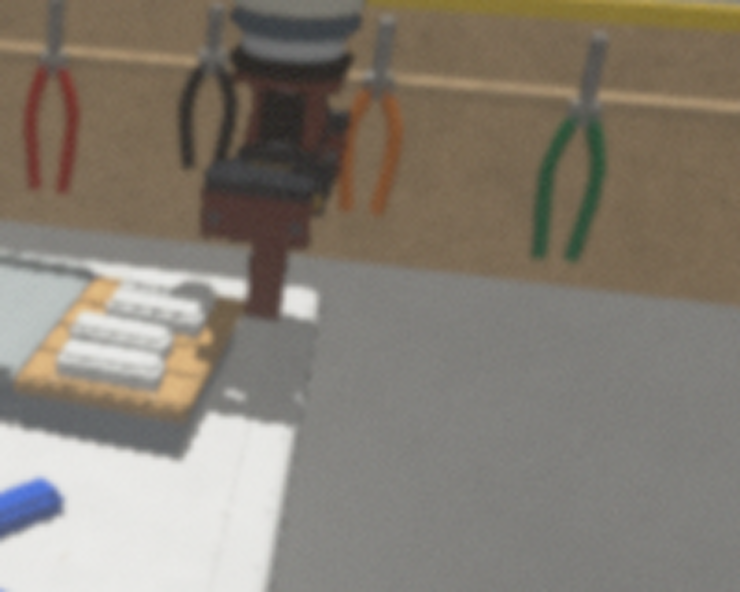

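Request:
{"name": "apply_moves", "arguments": {"commands": [[[0.015,-0.001,0,0],[0.023,-0.002,0,0],[0.032,-0.0025,0,0],[0.041,-0.003,0,0],[0.05,-0.004,0,0],[0.059,-0.0047,0,0],[0.068,-0.0054,0,0],[0.076,-0.006,0,0]]]}}

```text
t: 5.08
ee_pos: [561.4, -324.4, 221.6]
orientation: [0.062, 1.57, -0.062]
ft_force: [-1.6, 0.0, 0.9]
width: 0.6
```

```bash
python3 two.py 2
```

```text
5.175 [ 561.8 -324.5  221.8]
```

View pics/top2c.png

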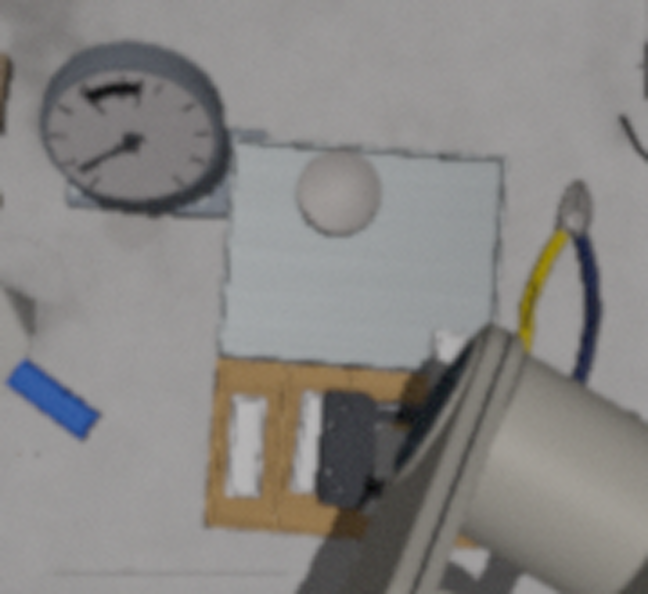

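View pics/side2c.png

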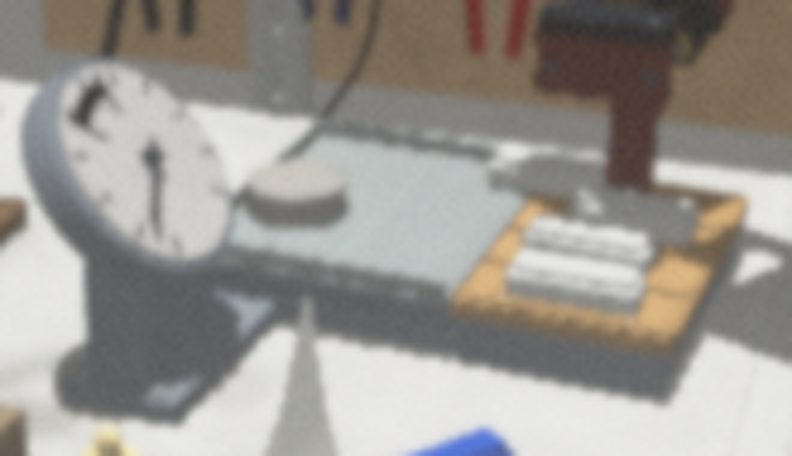

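Request:
{"name": "apply_moves", "arguments": {"commands": [[[0.008,-0.0006,0,0],[0.016,-0.0012,0,0],[0.024,-0.0019,0,0],[0.031,-0.0024,0,0],[0.037,-0.0029,0,0],[0.043,-0.0034,0,0],[0.048,-0.0038,0,0],[0.052,-0.0041,0,0]]]}}

```text
t: 6.18
ee_pos: [613.0, -328.5, 221.6]
orientation: [0.062, 1.57, -0.062]
ft_force: [-0.3, -0.0, -1.1]
width: 0.1
```

```bash
python3 two.py 3
```

```text
6.275 [ 613.2 -328.5  221.8]
```

View pics/top3c.png

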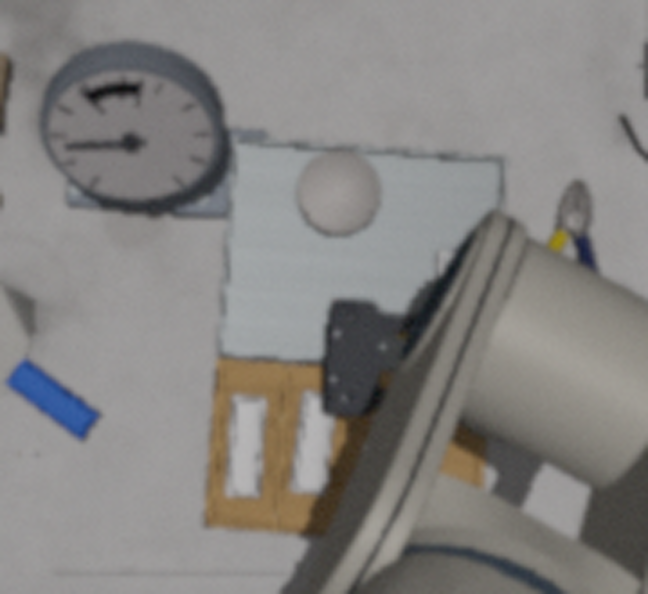

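View pics/side3c.png

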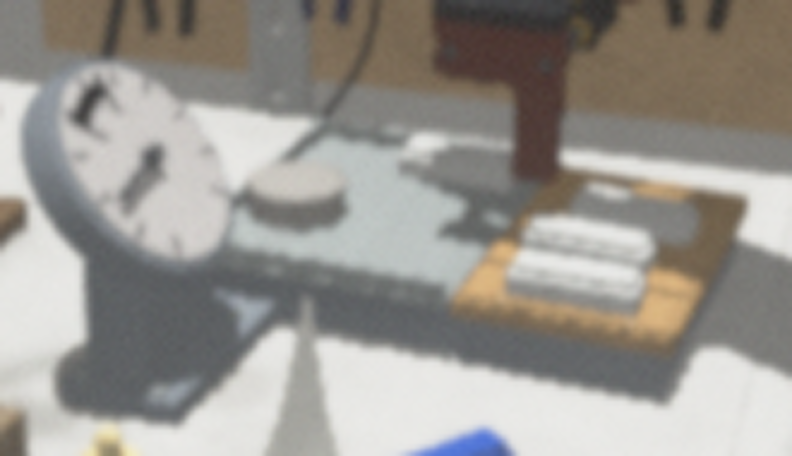

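Request:
{"name": "apply_moves", "arguments": {"commands": [[[-0.01,0.0008,0,0],[-0.02,0.0016,0.02,0],[-0.03,0.003,0.07,0],[-0.07,0.02,0.08,0],[-0.12,0.045,0.08,0],[-0.13,0.0505,0.08,0],[-0.13,0.0505,0.08,0]]]}}

```text
t: 7.15
ee_pos: [482.5, -278.0, 302.1]
orientation: [0.062, 1.569, -0.062]
ft_force: [0.8, -1.1, -0.6]
width: 0.6
```

```bash
python3 two.py 4
```

```text
7.25 [ 483.8 -278.7  302.1]
```

View pics/top4c.png

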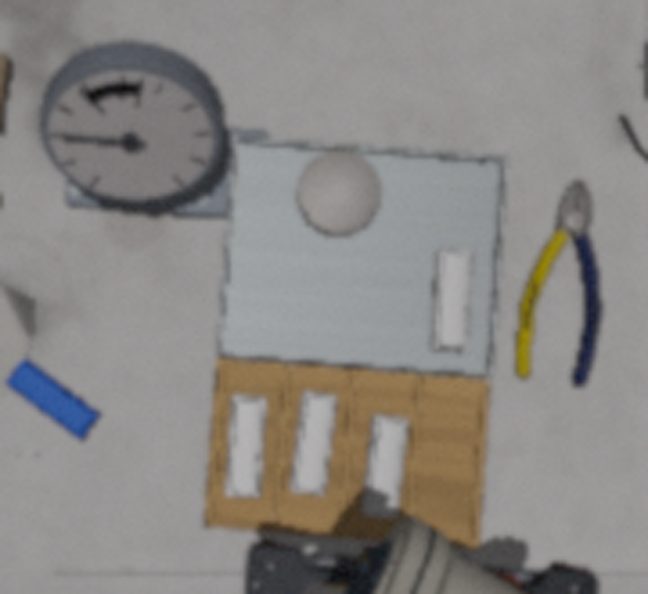

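View pics/side4c.png

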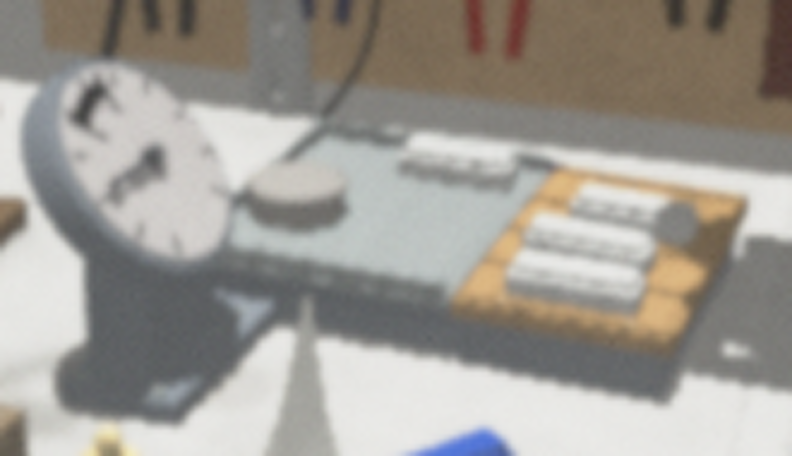

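Request:
{"name": "apply_moves", "arguments": {"commands": [[[0.002,-0.0005,-0.04,0],[0.002,-0.0005,-0.07,0],[0.002,-0.0005,-0.08,0],[0.017,-0.0017,-0.08,0],[0.025,-0.0023,-0.08,0],[0.034,-0.003,-0.08,0],[0.043,-0.0037,-0.08,0],[0.052,-0.0044,-0.08,0]]]}}

```text
t: 8.25
ee_pos: [535.3, -282.3, 222.1]
orientation: [0.062, 1.57, -0.062]
ft_force: [-2.9, 0.3, 0.7]
width: 0.1
```

Request:
{"name": "apply_moves", "arguments": {"commands": [[[0.009,-0.0007,0,0],[0.018,-0.0014,0,0],[0.027,-0.0021,0,0],[0.036,-0.0028,0,0],[0.044,-0.0035,0,0],[0.052,-0.0041,0,0],[0.059,-0.0047,0,0],[0.065,-0.0051,0,0]]]}}

```text
t: 9.25
ee_pos: [600.3, -287.4, 221.6]
orientation: [0.062, 1.57, -0.062]
ft_force: [-1.0, 0.0, -0.1]
width: 0.2
```

Request:
{"name": "apply_moves", "arguments": {"commands": [[[0.005,-0.0004,0,0],[0.009,-0.0007,0,0],[0.012,-0.0009,0,0],[0.013,-0.001,0,0],[0.003,0,0,0],[-0.007,0.0008,0.02,0],[-0.017,0.0016,0.07,0],[-0.027,0.0016,0.08,0]]]}}

```text
t: 10.25
ee_pos: [572.8, -286.2, 304.9]
orientation: [0.06, 1.565, -0.064]
ft_force: [-0.1, -0.2, -0.4]
width: 0.5
```

Request:
{"name": "apply_moves", "arguments": {"commands": [[[-0.035,0.03,0,0],[-0.07,0.07,0,0],[-0.075,0.0915,0,0],[-0.075,0.0915,0,0],[-0.075,0.0915,0,0]]]}}

```text
t: 10.88
ee_pos: [498.8, -195.0, 301.8]
orientation: [0.061, 1.568, -0.062]
ft_force: [0.5, -0.1, 0.1]
width: 0.2
```

```bash
python3 two.py 5
```

```text
10.975 [ 498.6 -195.2  301.6]
```

View pics/top5c.png

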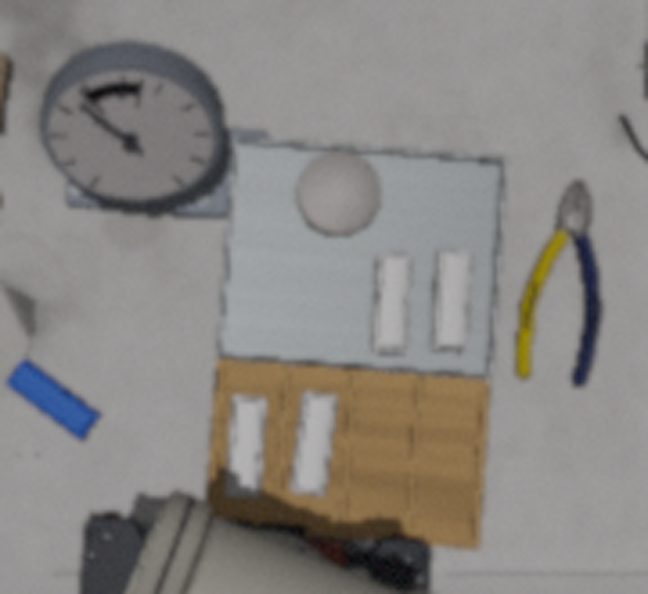

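View pics/side5c.png

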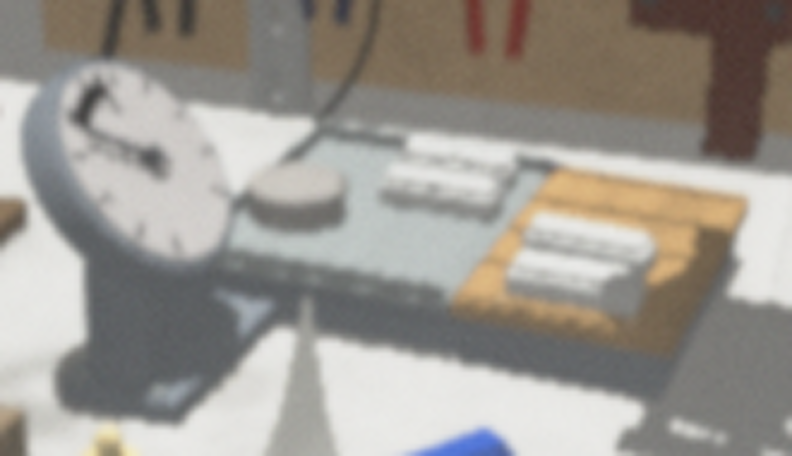

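Run:
```python
from h import *
p=np.load('p.npy'); 
# rectify the dial: face-on map, 3 views
def rect(c,fn):
    im=viewer.get_image(c); col=cv2.imread('pics/'+fn)
    t=np.radians(40); up=np.array([np.sin(t),0,np.cos(t)]); right=np.array([0,-1.,0]); C=np.array([125,150,110.])
    S=3; N=360; q=[(-60,60),(60,60),(60,-60),(-60,-60)]
    w=[C+right*a+up*b for a,b in q]; src=proj(im,S2W(p,w)).astype(np.float32)
    H=cv2.getPerspectiveTransform(src,np.array([[0,0],[N,0],[N,N],[0,N]],np.float32))
    return cv2.warpPerspective(col,H,(N,N),flags=cv2.INTER_CUBIC)
cv2.imwrite('pics/dial5.png',cv2.hconcat([rect('top','top5.png'),rect('side','side5.png')]))
```

```text
(no output)
```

View pics/dial5.png

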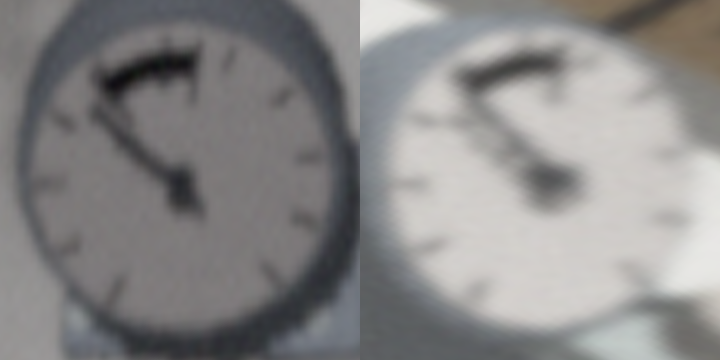

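Request:
{"name": "apply_moves", "arguments": {"commands": [[[0,0,-0.04,0],[0,0,-0.07,0],[0,0,-0.08,0],[0.015,-0.0012,-0.08,0],[0.024,-0.0019,-0.08,0],[0.033,-0.0026,-0.08,0],[0.042,-0.0033,-0.08,0],[0.051,-0.004,-0.08,0]]]}}

```text
t: 12.08
ee_pos: [549.3, -198.3, 222.0]
orientation: [0.062, 1.57, -0.062]
ft_force: [-1.6, 1.3, 2.4]
width: 0.2
```

Request:
{"name": "apply_moves", "arguments": {"commands": [[[0.009,-0.0007,0,0],[0.018,-0.0014,0,0],[0.027,-0.0021,0,0],[0.036,-0.0028,0,0],[0.044,-0.0035,0,0],[0.051,-0.004,0,0],[0.057,-0.0045,0,0],[0.062,-0.0049,0,0]]]}}

```text
t: 13.08
ee_pos: [611.1, -203.2, 221.6]
orientation: [0.062, 1.57, -0.062]
ft_force: [-0.5, 0.9, -1.0]
width: 0.7
```

Request:
{"name": "apply_moves", "arguments": {"commands": [[[0.004,-0.0003,0,0],[0.007,-0.0006,0,0],[0.009,-0.0007,0,0],[0.009,-0.0007,0,0],[0,0,0,0],[-0.01,0.0008,0.02,0],[-0.02,0.0016,0.07,0],[-0.05,0.0016,0.08,0]]]}}

```text
t: 14.08
ee_pos: [561.5, -202.0, 304.9]
orientation: [0.06, 1.564, -0.063]
ft_force: [-0.3, -0.5, -1.0]
width: 0.2
```

Request:
{"name": "apply_moves", "arguments": {"commands": [[[-0.05,0.0,0.02,0],[-0.1,0.0,0.04,0],[-0.12,0,0.06,0],[-0.12,0,0.06,0],[-0.12,0,0.06,0],[-0.12,0,0.06,0]]]}}

```text
t: 14.82
ee_pos: [441.3, -201.6, 360.9]
orientation: [0.062, 1.571, -0.061]
ft_force: [0.9, -0.0, -0.5]
width: 0.4
```

```bash
python3 two.py 6
python3 - <<'E'
from h import *
p=np.load('p.npy')
def rect(c,fn):
    im=viewer.get_image(c); col=cv2.imread('pics/'+fn)
    t=np.radians(40); up=np.array([np.sin(t),0,np.cos(t)]); right=np.array([0,-1.,0]); C=np.array([125,150,110.])
    N=360; q=[(-60,60),(60,60),(60,-60),(-60,-60)]
    src=proj(im,S2W(p,[C+right*a+up*b for a,b in q])).astype(np.float32)
    H=cv2.getPerspectiveTransform(src,np.array([[0,0],[N,0],[N,N],[0,N]],np.float32))
    return cv2.warpPerspective(col,H,(N,N),flags=cv2.INTER_CUBIC)
cv2.imwrite('pics/dial6.png',cv2.hconcat([rect('top','top6.png'),rect('side','side6.png')]))
E
```

```text
14.925 [ 441.2 -201.6  360.9]
```

View pics/top6c.png

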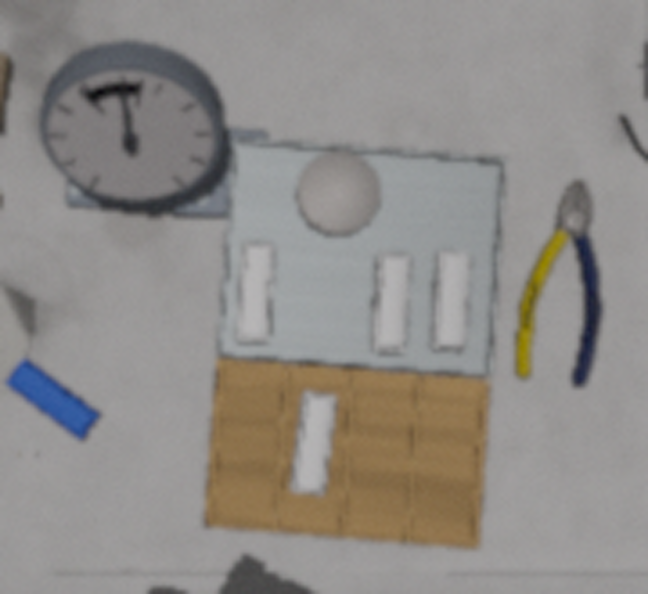

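View pics/side6c.png

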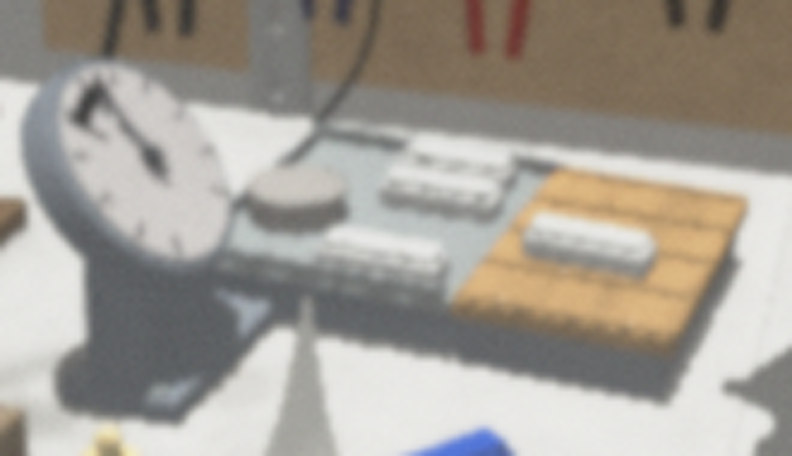

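View pics/dial6.png

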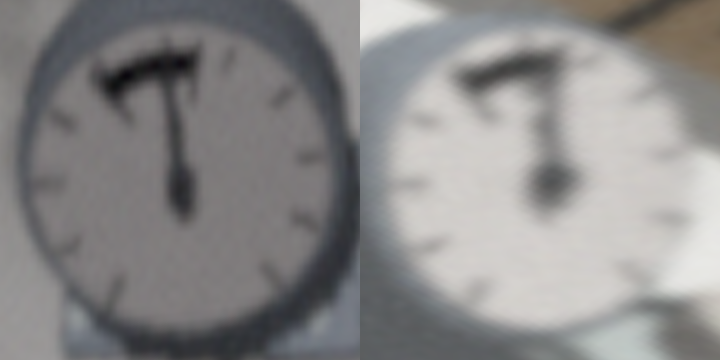

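```bash
python3 -c "
from workcell import workorder; print(workorder.close_job())"
```

```text
the job is handed in; nothing more can be done
None
```

The charge is made up and the job is handed in, at about 15 s of the 61 s limit. I slid bar 4, then bar 3, then bar 1 along their lanes onto the pan with the closed fingertips. Bar 2 was not needed and stayed on the ledge.

- **Needle:** I read it in the camera pictures after each bar. It started at about 0.35 rad. After two bars it was at about 1.78, still below the band, and after three at about 2.5, inside the band of 1.90 to 2.75. Measured from the top camera it stood about 5 degrees left of the dial's top. The side picture gave nearly straight up, also inside.
- **Bars and tin:** In the last pictures the three bars lie flat and wholly on the pan, about 8 to 10 mm clear of its near edge. The tin is where it started and bar 2 is untouched.
- **Things beside the scale:** In the last top view the cutters and the nearer blue look-alike had not moved. I did not look again at the brass weight, the offcut or the other blue look-alike, but the arm worked only over the ledge and the near part of the pan, well away from them.
- **Force:** The wrist force stayed around 3 N in the readings at the end of each move. The arm ended clear of everything, and no check failed or disagreed.

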